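# Swing out the folding peg and hang the pack gauge

### The job

Swing the folded peg of the small rack out by its ball end until it is fully open against its stop, then take the blue fork-shaped gauge from its wooden stand, hang it by its round hole on the peg and slide it back along the bar and press it home flush against the collar with a steady, gentle push of about 5 newtons for half a second, then let go. Feel for the stop and the collar gently: the rack merely stands on the table and must not be shoved out of its place. Leave the peg fully open and the gauge hanging still, with the other things undisturbed.

Things in the scene. Friction and masses are not known exactly. Their poses are not given: they have to be found in the camera images.
- rack: Free-standing rack, 5.5 kg, not fastened: dark iron foot 175 x 170 x 22 mm (from 120 mm before the board's face to 55 mm behind it) with an upright plywood board 100 mm wide, 18 mm thick, its top at 175 mm. Origin on the table under the middle of the board's front face; x points from the board's face backward (the peg is on the -x side), y along the board, z up. A sideways push of more than about 7 N on the open peg's ball makes the rack creep.
- peg (a joint): Angle of the folding peg, rad: 0 = folded, bar parallel to the board's face and 40 mm before it, ball toward the rack's -y; it grows as the ball swings forward (toward the rack's -x), turning clockwise seen from above. The stop lies somewhere between 1.30 and 1.65 and must be found by feel; fully open means resting at it. The hinge is stiff, about 2 N at the ball to move it, and stays where it is left.
- peg_hinge (a point): Vertical hinge axis of the peg at the height of the bar's centre line (148 mm above the table). In the rack's frame it lies at x -40 mm, y +25 mm. Its axes turn with the peg: -y points along the bar from the hinge to the ball, x is level and square to the bar (the side facing the board when folded), z up. The hinge bracket reaches 17 mm above and below it.
- peg_seat (a point): Point on the bar's centre line on the outer face of the steel collar (32 mm across, 5 mm thick), 40 mm from the hinge. Axes as peg_hinge.
- peg_tip (a point): Centre of the red ball (20 mm across) at the end of the round steel bar (10 mm thick), 140 mm from the hinge. Axes as peg_hinge. When folded, ball and the outer 50 mm of the bar stand clear beyond the board's edge, so a finger can go down behind them.
- gauge_hole (a point): Centre of the 31 mm round hanging hole through the blue gauge. The gauge is a flat upright plate 8 mm thick (its x), 135 mm tall (z), 0.16 kg: prongs and body 80 mm wide (y) below, neck 48 mm wide above; the hole is 75 mm above its foot and 60 mm below its top. The hole's axis is the gauge's x; both faces are alike. Hanging on the bar, its hole centre is about 10 mm below the bar's centre line; flush, it lies 4 mm outward of peg_seat.
- gauge_neck (a point): Point in the middle of the gauge's neck, 43 mm above the hole centre and 17 mm below its top; here it can be gripped from above across its 48 mm width (along its y). Axes as gauge_hole.
- gauge_stand: Fixed wooden block 70 x 110 x 40 mm with a slot along its y, 10 mm wide, floor 10 mm above the table, in which the gauge stands upright. Origin under its centre. Gauge and stand have parallel axes at the start.
- scissors: Bystander: packing scissors with orange bows, 201 mm long, lying near the front edge of the table. Origin in the middle of the underside. To be left alone.
- soap_pack_25: Bystander: single soap pack 113 x 99 x 26 mm at the left. Origin in the middle of the underside. To be left alone.
- glue_stick: Bystander: upright glue stick 27 mm across, 97 mm tall, at the right. Origin in the middle of the underside. To be left alone.
- collar: Steel collar on the bar, 32 mm across, 5 mm thick, fixed to the peg; its outer face (peg_seat) is 40 mm from the hinge. This origin lies on the hinge axis, axes as peg_hinge. It is rigid.
- rack_front (a point): Middle of the front top edge of the rack's foot, 120 mm before the board's face. Axes as the rack.

How it is judged:
On the way, in this order (a step that is already met when the one before it is completed fails the run):
1. the peg is swung out fully, to its stop, with the gauge still in its stand (value of joint peg above 1.51 rad and distance of gauge_hole from where it was at the start of the episode below 0.02 m), for 0.2 s.
2. the gauge is threaded over the ball and onto the bar (y of gauge_hole in the frame of peg_seat between -0.088 and 0 m and x of gauge_hole in the frame of peg_seat between -0.011 and 0.011 m and z of gauge_hole in the frame of peg_seat between -0.015 and 0.011 m), for 0.1 s.
3. the gauge is pressed steadily against the collar (contact force between gauge and collar above 2 N), for 0.25 s.
At the end, for the whole second after the job is handed in: The peg is at its stop (within about 0.02 rad), the gauge hangs still and upright (within 0.2 rad) on the bar by its hole, within 3.5 mm of flush against the collar, released, and the rack stands within 6 mm of where it was (value of joint peg above 1.51 rad and y of gauge_hole in the frame of peg_seat between -0.0075 and 0 m and x of gauge_hole in the frame of peg_seat between -0.009 and 0.009 m and z of gauge_hole in the frame of peg_seat between -0.014 and -0.003 m and contact force between gauge and peg above 0.5 N and linear speed of gauge below 0.02 m/s and angle between gauge_hole's own z axis and vertical below 0.2 rad and contact force between the fingers and gauge below 0.05 N and distance of rack_front from where it was at the start of the episode below 0.006 m); the robot touches nothing.
It fails at once if the gauge is pressed against the collar with more than 15 N (contact force between gauge and collar above 15 N).
It fails at once if the rack is shoved more than 6 mm (front edge of its foot) (distance of rack_front from where it was at the start of the episode above 0.006 m).
It fails at once if the gauge is pressed on the peg with more than 25 N (contact force between gauge and peg above 25 N).
It fails at once if a bystander is disturbed by more than 20 mm (distance of any of scissors, soap_pack_25, glue_stick from where it was at the start of the episode above 0.02 m).
It also fails if it takes over 72 s, if anything falls off the work surface, if the arm or the gripper's body presses on something with over 40 N, if the wrist force passes 120 N, or if a joint passes its speed limit or range.

### The arm

A 6-joint arm with a two-finger parallel gripper is mounted at the origin on a cart in front of the work surface, level with it; the furniture and walls round the work are solid. World frame = base frame: x ahead of the robot, y to its left, z up, the work surface at z = 0. Lengths are in m, angles in rad, forces in N, time in s.
With the tool pointing down it reaches from about 0.275 to 0.725 m from the base axis. Payload 5.6 kg.
Tool frame: the origin (TCP) lies midway between the tips of the shut fingers; the grasp point (between the pads) lies 19 mm behind it; z points along the fingers, y is the line along which they close (so a half turn about z gives the same grasp; the last joint's range is limited). The gripper opens to 85 mm and grips with 20 to 120 N. Pads are 22 mm wide; open, the fingers measure 114 mm over their backs; the gripper's body (76 mm by 85 mm) begins 54 mm behind the grasp point. The pads swing forward as they close: fully open they stand 13 mm farther back than shut.
Start: joints at [-1.046, 0.255, 0.108, 0, -1.424, -0.285], TCP at [0.131, -0.534, 0.231] pointing down, gripper open.
Joint ranges: [-2.95, 2.95], [-1.21, 1.97], [-1.09, 1.5], [-2.87, 1.71], [-2.94, -0.07], [-3.05, 3.05]. Speed limits (rad/s): [2.57, 2.57, 3.14, 3.14, 3.14, 3.14].

### API

Orientations are given as [roll, pitch, yaw] about the fixed x, y, z axes, in that order (R = Rz(yaw) Ry(pitch) Rx(roll)).
In Python, from plant import * gives the robot as it stands. The module is installed in compiled form; this text tells all that it offers.
- The arm moves only by the shell command python3 -m creep 'ROWS'. ROWS is JSON, a list of rows, each an object of numbers: "dx", "dy", "dz": the shift along the tool's x, y, z in cm; "wx", "wy", "wz": the turn, a rotation vector about the tool's x, y, z in rad; "claw": the finger opening in cm, from 0 to 8.54. In form: [{"dx": .., "dy": .., "dz": .., "wx": .., "wy": .., "wz": .., "claw": ..}, ...]. A call has 1 to 20 rows; each row shifts and turns the commanded pose from where the row before left it, along the tool's axes as they then stand; what a row does not reach is not made up. A row lasts 1/10 s, in which the tool goes at most 50 mm and 8.59 degrees, less where a joint would pass 70% of its speed; a pose out of reach is approached as far as the arm can. A call is refused whole if a number of a shift passes 5 or a number of a turn 0.15, either way. A call with a gripper value outside its range is refused whole. The fingers move at their own pace and stop on an object; the grip force is fixed at half the most. Time passes only in rows, so rows that do not move let the fingers close. It gives the time, the measured TCP pose, the force, the opening and the grip force at its end, in the units of the state.
- sense(): the state, without advancing time (a new reading comes with each control period).
- grab_frame(name): name is "side" or "top" or "wrist"; returns (picture, depth): 384x512x3 uint8, red, green, blue; 384x512 float32, m along the optical axis (not along the pixel's ray), 0 where there is no reading.
- camera_params(name): a dict with "fx", "fy", "cx", "cy" (pixels), "world_to_cam" (4x4, takes a point from world to camera coordinates); the wrist camera has in their place "tool_from_camera" (4x4, takes a point from camera to tool coordinates, whose origin is the TCP and whose axes are the flange's). Camera axes: x right, y up, looking along -z (the intrinsics and any distortion apply to the point x, -y, -z); pixel columns grow to the right and rows downward; lengths in m; the calibration is good to about 2 mm. A picture is of the moment at which its call begins: read the wrist's pose just before it. camera_params takes no time and is no camera call.
- job_done(): hands the job in; it is judged then, once.
Trained networks look in the newest picture that a camera, given by its name, has taken for a name from the list of things; names that differ only in an ending like _2 or _b are one class to them, and where a whole thing is asked for, a point or a joint stands for the part that bears it (a point fixed in the world has none). Each returns a list of dicts, best first, with "confidence" (0 to 1); they miss things now and then, are a little off and sometimes report something else, mostly with a low value. They report only what shows in the picture. A call takes as long as a camera call.
- trace(camera, target): "region" (384x512 bool, what is visible of it) and "extent" ([left, top, right, bottom] in pixels, round what is visible of it).
The state is a dict: "t": time; "qpos": joint angles; "joint_velocities": joint speeds; "effort": joint torques, N m; "eef_pos": TCP position; "eef_rot": TCP orientation; "wrist_force": force on the tool from outside, world axes, zero at the start; "wrist_torque": the same for the moment, N m; "gripper_width": finger opening in m; "finger_force": force on a finger pad.
Only numpy, scipy, OpenCV 4.12 (cv2) and the standard library are available. Lean on these libraries where they do the work, as an engineer would, in place of code of your own. Each camera call takes 0.05 s, during which the arm holds its last target. There are 200 camera calls.

## Working session

There is one attempt and no reset: what is moved stays moved. The work goes in short steps, Python scripts to look and compute and a shell command to move; the robot and the scene stay as the last step left them, time stands still between calls to the robot, and variables do not carry over. Pictures are saved under pics/ and viewed, at most 10 in all, crops included, and the job is handed in when it is done.

```bash
mkdir -p pics; cat > h.py <<'E'
from plant import *
import numpy as np, cv2
from scipy.spatial.transform import Rotation as R
def T_tool(s):
    T=np.eye(4); r=np.array(s["eef_rot"],float)
    T[:3,:3]=R.from_euler('xyz',r).as_matrix() if r.shape==(3,) else r
    T[:3,3]=s["eef_pos"]; return T
def cam2world(name,s=None):
    p=camera_params(name)
    return np.linalg.inv(p["world_to_cam"]) if "world_to_cam" in p else T_tool(s)@p["tool_from_camera"]
def cloud(name,depth,s=None):
    p=camera_params(name); v,u=np.mgrid[:384,:512]
    c=np.stack([(u-p["cx"])/p["fx"]*depth,-(v-p["cy"])/p["fy"]*depth,-depth,np.ones_like(depth)],-1)
    return (c@np.asarray(cam2world(name,s)).T)[...,:3]
def proj(name,P,s=None):
    p=camera_params(name); P=np.atleast_2d(P)
    c=np.c_[P,np.ones(len(P))]@np.linalg.inv(cam2world(name,s)).T
    return np.c_[p["cx"]+p["fx"]*c[:,0]/-c[:,2],p["cy"]-p["fy"]*c[:,1]/-c[:,2]]
E
python3 - <<'E'
from h import *
s=sense(); print({k:np.round(v,3) for k,v in s.items()})
out=[]
for n in("side","top"):
    im,d=grab_frame(n); out.append(im); X=cloud(n,d)
    print(n,{k:np.round(v,3).tolist() for k,v in camera_params(n).items()})
    np.savez(n,im=im,d=d,X=X)
    for t in("rack","peg","peg_tip","gauge_hole","gauge_stand","collar","glue_stick","scissors","soap_pack_25"):
        for r in trace(n,t)[:2]:
            m=r["region"]&(d>0); p=X[m]
            print(t,round(r["confidence"],2),np.round(r["extent"]),m.sum(),np.round(np.median(p,0),3) if m.any() else'',np.round(np.percentile(p,[2,98],axis=0),3).tolist() if m.any() else '')
for n,im in zip("st",out): cv2.imwrite(f"pics/{n}1.png",cv2.resize(im[...,::-1],(800,600)))
E
```

```text
{'t': np.float64(0.0), 'qpos': array([-1.046,  0.256,  0.107, -0.   , -1.424, -0.285]), 'joint_velocities': array([ 0.001,  0.001, -0.001, -0.002, -0.001, -0.001]), 'effort': array([ 3.0000e-03, -3.8663e+01,  2.3794e+01,  5.3650e+00, -6.0000e-03,
        0.0000e+00]), 'eef_pos': array([ 0.131, -0.534,  0.23 ]), 'eef_rot': array([ 3.14 , -0.   , -2.902]), 'wrist_force': array([-0.419,  0.895,  0.782]), 'wrist_torque': array([-0.019, -0.021, -0.041]), 'finger_force': np.float64(0.0), 'gripper_width': np.float64(0.085)}
side {'fx': 397.469, 'fy': 397.469, 'cx': 250.081, 'cy': 194.837, 'world_to_cam': [[-0.846, -0.533, -0.017, 0.497], [0.273, -0.46, 0.845, -0.171], [-0.458, 0.71, 0.535, -1.369], [0.0, 0.0, 0.0, 1.0]]}
rack 0.58 [185. 168. 250. 229.] 2050 [0.649 0.188 0.024] [[0.536, 0.097, 0.006], [0.716, 0.26, 0.174]]
peg 0.43 [212. 176. 244. 192.] 136 [0.605 0.141 0.15 ] [[0.577, -0.074, -0.001], [0.771, 0.206, 0.161]]
gauge_hole 0.72 [212. 226. 224. 258.] 278 [0.463 0.396 0.092] [[0.457, 0.354, 0.042], [0.497, 0.425, 0.146]]
gauge_stand 0.91 [203. 246. 236. 275.] 613 [0.446 0.422 0.03
[... 861 characters left out ...]
] [[0.546, 0.09, 0.015], [0.717, 0.26, 0.177]]
peg 0.7 [241. 163. 272. 178.] 47 [0.614 0.159 0.155] [[0.581, 0.065, 0.031], [0.648, 0.182, 0.166]]
gauge_hole 0.63 [178. 207. 197. 212.] 57 [0.469 0.39  0.111] [[0.464, 0.364, 0.055], [0.479, 0.418, 0.15]]
gauge_stand 0.87 [172. 201. 205. 220.] 446 [0.468 0.389 0.04 ] [[0.433, 0.34, 0.006], [0.509, 0.449, 0.071]]
glue_stick 0.49 [300. 227. 344. 249.] 275 [ 0.367 -0.111  0.005] [[0.315, -0.223, -0.002], [0.392, -0.051, 0.013]]
scissors 0.74 [300. 226. 342. 250.] 261 [ 0.363 -0.115  0.005] [[0.31, -0.227, -0.004], [0.388, -0.054, 0.013]]
soap_pack_25 0.81 [115. 207. 141. 230.] 374 [0.444 0.641 0.026] [[0.404, 0.601, 0.007], [0.486, 0.684, 0.033]]
```

```bash
python3 - <<'E'
from h import *
a=np.load("top.npz")["im"][130:260,100:360]; b=np.load("side.npz")["im"][120:340,140:340]
a=cv2.resize(a,(800,400),interpolation=cv2.INTER_CUBIC)
cv2.imwrite("pics/c1.png",a[...,::-1]); cv2.imwrite("pics/c2.png",cv2.resize(b,(546,600),interpolation=cv2.INTER_CUBIC)[...,::-1])
print(np.round(camera_params("wrist")["tool_from_camera"],3),{k:v for k,v in camera_params("wrist").items() if k!="tool_from_camera"})
for n in("top","side"):
    z=np.load(n+".npz"); X=z["X"].reshape(-1,3)
    for nm,zl,box in(("boardtop",(.168,.182),(.5,.8,0,.4)),("foot",(.017,.028),(.45,.8,0.05,.3)),("stand",(.036,.045),(.38,.55,.3,.5)),("gaugetop",(.125,.155),(.4,.55,.3,.5)),("peg",(.13,.165),(.5,.75,.0,.3))):
        m=(X[:,2]>zl[0])&(X[:,2]<zl[1])&(X[:,0]>box[0])&(X[:,0]<box[1])&(X[:,1]>box[2])&(X[:,1]<box[3])
        if m.sum()>4: print(n,nm,m.sum(),X[m].mean(0).round(4),[np.round(q,4) for q in cv2.minAreaRect((X[m][:,:2]).astype(np.float32))])
E
```

```text
[[ 0.001  0.945  0.327  0.087]
 [ 1.    -0.    -0.     0.001]
 [-0.     0.327 -0.945 -0.143]
 [ 0.     0.     0.     1.   ]] {'fx': 296.34184415164, 'fy': 296.34184415164, 'cx': 253.7756630671837, 'cy': 189.14279189472614}
top boardtop 155 [0.6699 0.1748 0.1742] [array([0.6518, 0.174 ]), array([0.0995, 0.0635]), np.float64(80.5462)]
top foot 1133 [0.6169 0.1794 0.0225] [array([0.6338, 0.1777]), array([0.1695, 0.1751]), np.float64(79.4975)]
top stand 295 [0.4692 0.3949 0.0404] [array([0.4712, 0.3955]), array([0.0696, 0.1089]), np.float64(8.9471)]
top gaugetop 36 [0.4708 0.3942 0.1434] [array([0.471 , 0.3961]), array([0.0085, 0.0488]), np.float64(8.9802)]
top peg 185 [0.6245 0.147  0.1523] [array([0.6345, 0.1391]), array([0.1749, 0.0732]), np.float64(75.7085)]
side boardtop 97 [0.6659 0.1694 0.1735] [array([0.7014, 0.1093]), array([0.0743, 0.253 ]), np.float64(31.6243)]
side foot 978 [0.6146 0.1827 0.0218] [array([0.6732, 0.1666]), array([0.1736, 0.2734]), np.float64(80.6535)]
side stand 369 [0.4574 0.4013 0.0396] [array([0.4646, 0.3926]), array([0.0705, 0.1132]), np.float64(7.5803)]
side gaugetop 76 [0.4633 0.3953 0.1378] [array([0.4657, 0.3914]), array([0.0116, 0.0515]), np.float64(10.19)]
side peg 347 [0.6353 0.1658 0.1491] [array([0.6272, 0.1394]), array([0.1786, 0.0709]), np.float64(71.9112)]
```

View pics/c1.png

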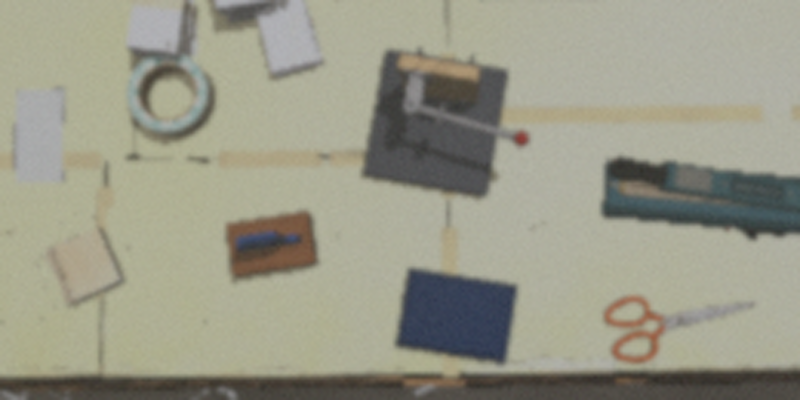

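View pics/c2.png

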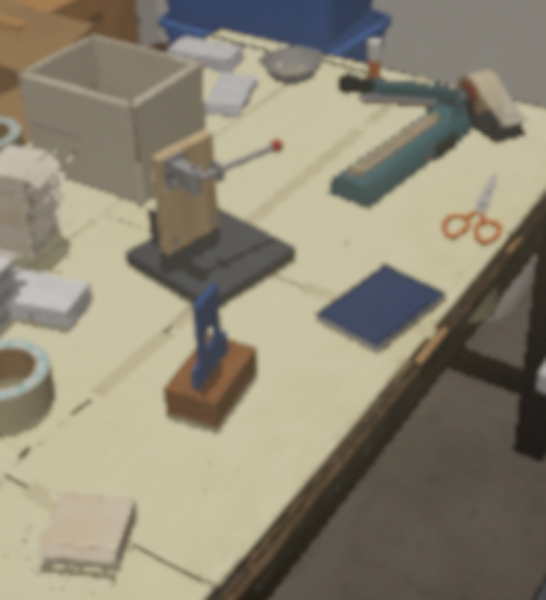

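The top crop shows the rack at about (435,125), with the peg folded and the red ball at (521,138). The gauge stands in its wooden stand at (272,243), and the scissors are at (670,325). The side crop shows the same layout: ball at (277,146), gauge at (207,335). I'll move the wrist over the rack for a precise look.

```bash
python3 -m creep '[{"wz":0.141,"claw":0},{"wz":0.141,"claw":0},{"wz":0.141,"claw":0},{"dx":-1.54,"dy":4.26,"dz":-0.7,"claw":0},{"dx":-1.54,"dy":4.26,"dz":-0.7,"claw":0},{"dx":-1.54,"dy":4.26,"dz":-0.7,"claw":0},{"dx":-1.54,"dy":4.26,"dz":-0.7,"claw":0},{"dx":-1.54,"dy":4.26,"dz":-0.7,"claw":0},{"dx":-1.54,"dy":4.26,"dz":-0.7,"claw":0},{"dx":-1.54,"dy":4.26,"dz":-0.7,"claw":0},{"dx":-1.54,"dy":4.26,"dz":-0.7,"claw":0},{"dx":-1.54,"dy":4.26,"dz":-0.7,"claw":0},{"dx":-1.54,"dy":4.26,"dz":-0.7,"claw":0},{"dx":-1.54,"dy":4.26,"dz":-0.7,"claw":0},{"dx":-1.54,"dy":4.26,"dz":-0.7,"claw":0},{"dx":-1.54,"dy":4.26,"dz":-0.7,"claw":0},{"dx":-1.54,"dy":4.26,"dz":-0.7,"claw":0},{"dx":-1.54,"dy":4.26,"dz":-0.7,"claw":0},{"dx":-1.54,"dy":4.26,"dz":-0.7,"claw":0},{"dx":-1.54,"dy":4.26,"dz":-0.7,"claw":0}]'
python3 -m creep '[{},{}]'
cat > look.py <<'E'
from h import *
import sys
name=sys.argv[1]
s=sense(); im,d=grab_frame("wrist"); X=cloud("wrist",d,s)
np.savez("w_"+name,im=im,d=d,X=X); cv2.imwrite(f"pics/w_{name}.png",im[...,::-1])
print("tcp",np.round(s["eef_pos"],4),np.round(s["eef_rot"],4),"q",np.round(s["qpos"],2))
x=X.reshape(-1,3); hsv=cv2.cvtColor(im,cv2.COLOR_RGB2HSV)
red=((hsv[...,0]<8)|(hsv[...,0]>172))&(hsv[...,1]>150)&(hsv[...,2]>60)&(d>0)
red&=(X[...,2]>.12)&(X[...,2]<.17)
if red.sum()>5:
    from scipy.optimize import least_squares
    p=X[red]; c=least_squares(lambda c:np.linalg.norm(p-c,axis=1)-.01,p.mean(0)-[0,0,.004],loss="soft_l1",f_scale=.002).x
    print("ball",red.sum(),c.round(4), "pix centroid",np.argwhere(red).mean(0)[::-1].round(1))
for nm,zl,b in(("boardtop",(.17,.18),(.6,.75,.05,.3)),("foot",(.017,.027),(.45,.8,0.05,.3)),("stand",(.035,.045),(.38,.55,.3,.5)),("gaugetop",(.14,.15),(.4,.55,.3,.5)),):
    m=(x[:,2]>zl[0])&(x[:,2]<zl[1])&(x[:,0]>b[0])&(x[:,0]<b[1])&(x[:,1]>b[2])&(x[:,1]<b[3])
    if m.sum()>4: print(nm,m.sum(),x[m].mean(0).round(4),[np.round(q,4) for q in cv2.minAreaRect(x[m][:,:2].astype(np.float32))])
E
python3 look.py a
```

```text
tcp [ 0.1307 -0.5343  0.2313] [-3.1416  0.     -2.9018] q [-1.05  0.26  0.11 -0.   -1.42 -0.28]invalid input
invalid input
```

View pics/w_a.png

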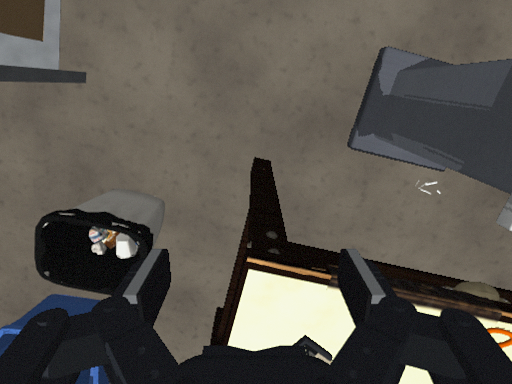

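The arm has not moved: "invalid input" suggests every row needs all its keys. The picture shows only the open fingers at (150,290) and (360,290) over the cart's edge.

```bash
python3 -m creep '[{"dx":0,"dy":0,"dz":0,"wx":0,"wy":0,"wz":0.141,"claw":0},{"dx":0,"dy":0,"dz":0,"wx":0,"wy":0,"wz":0.141,"claw":0},{"dx":0,"dy":0,"dz":0,"wx":0,"wy":0,"wz":0.141,"claw":0},{"dx":-1.54,"dy":4.26,"dz":-0.7,"wx":0,"wy":0,"wz":0,"claw":0},{"dx":-1.54,"dy":4.26,"dz":-0.7,"wx":0,"wy":0,"wz":0,"claw":0},{"dx":-1.54,"dy":4.26,"dz":-0.7,"wx":0,"wy":0,"wz":0,"claw":0},{"dx":-1.54,"dy":4.26,"dz":-0.7,"wx":0,"wy":0,"wz":0,"claw":0},{"dx":-1.54,"dy":4.26,"dz":-0.7,"wx":0,"wy":0,"wz":0,"claw":0},{"dx":-1.54,"dy":4.26,"dz":-0.7,"wx":0,"wy":0,"wz":0,"claw":0},{"dx":-1.54,"dy":4.26,"dz":-0.7,"wx":0,"wy":0,"wz":0,"claw":0},{"dx":-1.54,"dy":4.26,"dz":-0.7,"wx":0,"wy":0,"wz":0,"claw":0},{"dx":-1.54,"dy":4.26,"dz":-0.7,"wx":0,"wy":0,"wz":0,"claw":0},{"dx":-1.54,"dy":4.26,"dz":-0.7,"wx":0,"wy":0,"wz":0,"claw":0},{"dx":-1.54,"dy":4.26,"dz":-0.7,"wx":0,"wy":0,"wz":0,"claw":0},{"dx":-1.54,"dy":4.26,"dz":-0.7,"wx":0,"wy":0,"wz":0,"claw":0},{"dx":-1.54,"dy":4.26,"dz":-0.7,"wx":0,"wy":0,"wz":0,"claw":0},{"dx":-1.54,"dy":4.26,"dz":-0.7,"wx":0,"wy":0,"wz":0,"claw":0},{"dx":-1.54,"dy":4.26,"dz":-0.7,"wx":0,"wy":0,"wz":0,"claw":0},{"dx":0,"dy":0,"dz":0,"wx":0,"wy":0,"wz":0,"claw":0},{"dx":0,"dy":0,"dz":0,"wx":0,"wy":0,"wz":0,"claw":0}]'
python3 look.py b
```

```text
t: 3.05
eef_pos: [0.4744, 0.0528, 0.3358]
eef_rot: [-3.141, -0.001, 2.96]
wrist_force: [0.2, 0.2, -0.1]
gripper_width: 0.0001
finger_force: 0.0
tcp [0.4744 0.0528 0.3358] [-3.1409e+00 -9.0000e-04  2.9601e+00] q [ 0.44  0.1   0.18  0.   -1.65 -2.19]
ball 124 [0.5847 0.0672 0.1482] pix centroid [279.6 246.4]
boardtop 726 [0.6691 0.1852 0.1739] [array([0.6667, 0.1854]), array([0.0571, 0.0667]), np.float64(26.2033)]
foot 7495 [0.6056 0.1759 0.0219] [array([0.6284, 0.1749]), array([0.1695, 0.1739]), np.float64(79.5385)]
stand 2543 [0.4645 0.3758 0.0399] [array([0.4676, 0.3825]), array([0.0702, 0.0902]), np.float64(8.5445)]
```

View pics/w_b.png

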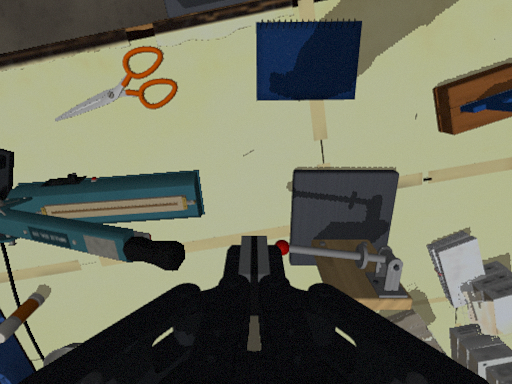

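The wrist picture shows the ball at (281,247), the collar at (360,255) and the hinge at (393,265). The rack's foot spans (292,168) to (398,265). The measured ball-to-hinge distance is 0.1398 m against the given 0.140, and the joint starts near 0.115 rad. Next I'll work out the approach behind the bar.

```bash
cat > go.py <<'E'
from h import *
yaw_r=np.deg2rad(-10.46); Rr=np.array([[np.cos(yaw_r),-np.sin(yaw_r)],[np.sin(yaw_r),np.cos(yaw_r)]])
foot=np.array([.6284,.1749]); O=foot+Rr@[.0325,0]; H=O+Rr@[-.04,.025]
def u(th): return Rr@[-np.sin(th),-np.cos(th)]
def n(th): return Rr@[-np.cos(th),np.sin(th)]
def need(pos,yaw,s=None):
    "turn, then shift in the turned tool frame (cm)"
    s=s or sense(); T=T_tool(s); y0=np.arctan2(T[1,0],T[0,0])
    wz=-((yaw-y0+np.pi)%(2*np.pi)-np.pi)
    Rt=R.from_euler('xyz',[np.pi,0,yaw]).as_matrix()
    print("wz",round(wz,3),"then cm",np.round(Rt.T@(np.array(pos)-T[:3,3])*100,2),"now",np.round(T[:3,3],4),"yaw",round(y0,4))
E
python3 - <<'E'
from go import *
th=.115; print(O,H,u(th),n(th))
p=H+.115*u(th)-.030*n(th); yaw=np.arctan2(*u(th)[::-1]); print(p,yaw); need([*p,.2],yaw)
E
```

```text
[0.66035991 0.16899966] [0.62556336 0.20084617] [-0.29318968 -0.95605429] [-0.95605429  0.29318968]
[0.62052818 0.08210423] -1.8683577665535034
wz -1.456 then cm [ -7.18 -13.12  13.62] now [0.4741 0.0519 0.3362] yaw 2.9589
```

```bash
python3 -m creep '[{"dx":0,"dy":0,"dz":0,"wx":0,"wy":0,"wz":-0.1456,"claw":0},{"dx":0,"dy":0,"dz":0,"wx":0,"wy":0,"wz":-0.1456,"claw":0},{"dx":0,"dy":0,"dz":0,"wx":0,"wy":0,"wz":-0.1456,"claw":0},{"dx":0,"dy":0,"dz":0,"wx":0,"wy":0,"wz":-0.1456,"claw":0},{"dx":0,"dy":0,"dz":0,"wx":0,"wy":0,"wz":-0.1456,"claw":0},{"dx":0,"dy":0,"dz":0,"wx":0,"wy":0,"wz":-0.1456,"claw":0},{"dx":0,"dy":0,"dz":0,"wx":0,"wy":0,"wz":-0.1456,"claw":0},{"dx":0,"dy":0,"dz":0,"wx":0,"wy":0,"wz":-0.1456,"claw":0},{"dx":0,"dy":0,"dz":0,"wx":0,"wy":0,"wz":-0.1456,"claw":0},{"dx":0,"dy":0,"dz":0,"wx":0,"wy":0,"wz":-0.1456,"claw":0},{"dx":-1.44,"dy":-2.62,"dz":2.72,"wx":0,"wy":0,"wz":0,"claw":0},{"dx":-1.44,"dy":-2.62,"dz":2.72,"wx":0,"wy":0,"wz":0,"claw":0},{"dx":-1.44,"dy":-2.62,"dz":2.72,"wx":0,"wy":0,"wz":0,"claw":0},{"dx":-1.44,"dy":-2.62,"dz":2.72,"wx":0,"wy":0,"wz":0,"claw":0},{"dx":-1.44,"dy":-2.62,"dz":2.72,"wx":0,"wy":0,"wz":0,"claw":0},{"dx":0,"dy":0,"dz":0,"wx":0,"wy":0,"wz":0,"claw":0},{"dx":0,"dy":0,"dz":0,"wx":0,"wy":0,"wz":0,"claw":0}]'
python3 - <<'E'
from go import *
th=.115
p=H+.115*u(th)-.030*n(th); yaw=np.arctan2(*u(th)[::-1]); need([*p,.128],yaw)
print(np.round(sense()["qpos"],2))
s=sense(); im,d=grab_frame("wrist"); np.savez("w_c",im=im,d=d); cv2.imwrite("pics/w_c.png",im[...,::-1])
E
```

```text
t: 4.8
eef_pos: [0.6203, 0.0809, 0.1997]
eef_rot: [3.14, -0.002, -1.87]
wrist_force: [-0.8, -0.3, 0.7]
gripper_width: -0.0001
finger_force: 0.0
wz -0.002 then cm [-0.12  0.01  7.17] now [0.6203 0.0809 0.1997] yaw -1.8703
[ 0.38  0.42  0.26  0.   -1.42 -0.68]
```

View pics/w_c.png

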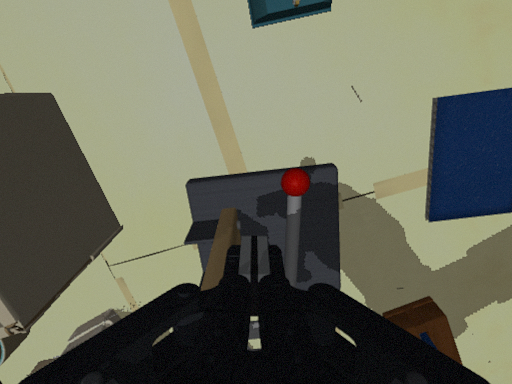

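The picture shows the ball at (295,182), the bar running straight down the image and the shut fingers at (255,255), to the bar's left. The board's top is at (225,215-290), and its end looks closer to the fingers than I predicted, so I'll check that in the cloud.

```bash
python3 - <<'E'
from go import *
s=sense(); z=np.load("w_c.npz"); X=cloud("wrist",z["d"],s); im=z["im"]
W=lambda x,y,zz:[*(O+Rr@[x,y]),zz]
print(proj("wrist",[W(0,-.05,.175),W(.018,-.05,.175),W(0,.05,.175),[*(H+.14*u(.115)),.148],s["eef_pos"],[*H,.165]],s).round(0))
x=X.reshape(-1,3); m=(x[:,2]>.17)&(x[:,2]<.18)&(x[:,0]>.6)&(x[:,0]<.75)&(x[:,1]>.06)&(x[:,1]<.25)
r=(x[m][:,:2]-O)@Rr
print(m.sum(),np.percentile(r,[1,5,50,95,99],axis=0).round(4))
hsv=cv2.cvtColor(im,cv2.COLOR_RGB2HSV); red=((hsv[...,0]<8)|(hsv[...,0]>172))&(hsv[...,1]>150)&(X[...,2]>.13)
p=X[red]; print("ball top",p[np.argsort(p[:,2])[-10:]].mean(0).round(4),p.mean(0).round(4))
for v in(205,215,225,235,245): print(v,X[v,225].round(3),X[v,294].round(3))
E
```

```text
[[224. 289.]
 [198. 292.]
 [243. 393.]
 [294. 179.]
 [250. 250.]
 [289. 354.]]
16 [[ 0.0087 -0.0493]
 [ 0.0095 -0.0492]
 [ 0.0146 -0.0487]
 [ 0.0173 -0.0482]
 [ 0.0179 -0.0477]]
ball top [0.618  0.0489 0.3028] [0.592  0.0673 0.1855]
205 [0.664 0.116 0.024] [0.59  0.083 0.154]
215 [0.663 0.119 0.045] [0.592 0.09  0.155]
225 [0.661 0.12  0.07 ] [0.594 0.097 0.155]
235 [0.659 0.12  0.092] [0.596 0.105 0.155]
245 [0.657 0.12  0.112] [0.598 0.113 0.154]
```

The brown strip is the board's end face, so my model agrees with the picture to within 2 mm. I'll lower the fingers behind the bar, then feel forward for contact.

```bash
python3 -m creep '[{"dx":0,"dy":0,"dz":1.8,"wx":0,"wy":0,"wz":0,"claw":0},{"dx":0,"dy":0,"dz":1.8,"wx":0,"wy":0,"wz":0,"claw":0},{"dx":0,"dy":0,"dz":1.8,"wx":0,"wy":0,"wz":0,"claw":0},{"dx":0,"dy":0,"dz":1.8,"wx":0,"wy":0,"wz":0,"claw":0},{"dx":0,"dy":0,"dz":0,"wx":0,"wy":0,"wz":0,"claw":0},{"dx":0,"dy":0.6,"dz":0,"wx":0,"wy":0,"wz":0,"claw":0},{"dx":0,"dy":0,"dz":0,"wx":0,"wy":0,"wz":0,"claw":0}]'
python3 -m creep '[{"dx":0,"dy":0.4,"dz":0,"wx":0,"wy":0,"wz":0,"claw":0},{"dx":0,"dy":0.4,"dz":0,"wx":0,"wy":0,"wz":0,"claw":0},{"dx":0,"dy":0,"dz":0,"wx":0,"wy":0,"wz":0,"claw":0}]'
```

```text
t: 5.55
eef_pos: [0.615, 0.0843, 0.1308]
eef_rot: [-3.139, 0.002, -1.868]
wrist_force: [-0.6, -0.3, 0.2]
gripper_width: 0.0002
finger_force: 0.0
t: 5.85
eef_pos: [0.6076, 0.0866, 0.1295]
eef_rot: [-3.139, 0.001, -1.868]
wrist_force: [1.2, -1.6, 1.5]
gripper_width: -0.0
finger_force: 0.8
```

```bash
python3 -m creep '[{"dx":0.09,"dy":1.156,"dz":0,"wx":0,"wy":0,"wz":0.1,"claw":0},{"dx":0.09,"dy":1.156,"dz":0,"wx":0,"wy":0,"wz":0.1,"claw":0},{"dx":0.09,"dy":1.156,"dz":0,"wx":0,"wy":0,"wz":0.1,"claw":0},{"dx":0.09,"dy":1.156,"dz":0,"wx":0,"wy":0,"wz":0.1,"claw":0},{"dx":0.09,"dy":1.156,"dz":0,"wx":0,"wy":0,"wz":0.1,"claw":0},{"dx":0.09,"dy":1.156,"dz":0,"wx":0,"wy":0,"wz":0.1,"claw":0},{"dx":0,"dy":0,"dz":0,"wx":0,"wy":0,"wz":0,"claw":0}]'
python3 - <<'E'
from go import *
s=sense(); T=T_tool(s); r=T[:2,3]-H; print("rho,delta",r@T[:2,0],r@T[:2,1])
E
python3 -m creep '[{"dx":0.05,"dy":0.58,"dz":0,"wx":0,"wy":0,"wz":0.05,"claw":0},{"dx":0.05,"dy":0.58,"dz":0,"wx":0,"wy":0,"wz":0.05,"claw":0},{"dx":0.05,"dy":0.58,"dz":0,"wx":0,"wy":0,"wz":0.05,"claw":0},{"dx":0.05,"dy":0.58,"dz":0,"wx":0,"wy":0,"wz":0.05,"claw":0},{"dx":0.05,"dy":0.58,"dz":0,"wx":0,"wy":0,"wz":0.05,"claw":0},{"dx":0.05,"dy":0.58,"dz":0,"wx":0,"wy":0,"wz":0.05,"claw":0},{"dx":0.05,"dy":0.58,"dz":0,"wx":0,"wy":0,"wz":0.05,"claw":0},{"dx":0.05,"dy":0.58,"dz":0,"wx":0,"wy":0,"wz":0.05,"claw":0},{"dx":0,"dy":0,"dz":0,"wx":0,"wy":0,"wz":0,"claw":0}]'
python3 look.py d
python3 - <<'E'
from go import *
s=sense(); T=T_tool(s); r=T[:2,3]-H; print("rho,delta",r@T[:2,0],r@T[:2,1], "f",s["wrist_force"]@T[:3,:3])
z=np.load("w_d.npz"); 
E
```

```text
t: 6.55
eef_pos: [0.5454, 0.1182, 0.1285]
eef_rot: [3.141, 0.0, -2.469]
wrist_force: [0.7, -0.8, 0.8]
gripper_width: -0.0
finger_force: 0.0
rho,delta 0.114203322614371 -0.014674165645487524
t: 7.45
eef_pos: [0.5202, 0.1558, 0.1281]
eef_rot: [-3.141, -0.001, -2.867]
wrist_force: [-0.9, -1.5, 0.5]
gripper_width: -0.0002
finger_force: 0.3
tcp [0.5202 0.1558 0.1281] [-3.1412e+00 -1.4000e-03 -2.8665e+00] q [ 0.58  0.3  -0.1  -0.   -1.17 -1.88]
ball 1275 [0.4906 0.1689 0.148 ] pix centroid [298.  229.2]
foot 9048 [0.5809 0.1555 0.0218] [array([0.6287, 0.1752]), array([0.1691, 0.1745]), np.float64(79.5125)]
stand 2820 [0.4757 0.3525 0.0396] [array([0.4715, 0.3591]), array([0.0704, 0.0439]), np.float64(10.5151)]
rho,delta 0.1134470517382827 -0.014580378424309138 f [ 0.25631769 -0.51695172  0.02250825]
```

```bash
python3 -m creep '[{"dx":0.05,"dy":0.46,"dz":0,"wx":0,"wy":0,"wz":0.04,"claw":0},{"dx":0.05,"dy":0.46,"dz":0,"wx":0,"wy":0,"wz":0.04,"claw":0},{"dx":0.05,"dy":0.46,"dz":0,"wx":0,"wy":0,"wz":0.04,"claw":0},{"dx":0.05,"dy":0.23,"dz":0,"wx":0,"wy":0,"wz":0.02,"claw":0},{"dx":0,"dy":0,"dz":0,"wx":0,"wy":0,"wz":0,"claw":0}]'
python3 -m creep '[{"dx":0.03,"dy":0.23,"dz":0,"wx":0,"wy":0,"wz":0.02,"claw":0},{"dx":0.03,"dy":0.23,"dz":0,"wx":0,"wy":0,"wz":0.02,"claw":0},{"dx":0.03,"dy":0.23,"dz":0,"wx":0,"wy":0,"wz":0.02,"claw":0},{"dx":0.03,"dy":0.23,"dz":0,"wx":0,"wy":0,"wz":0.02,"claw":0},{"dx":0,"dy":0,"dz":0,"wx":0,"wy":0,"wz":0,"claw":0}]'
python3 - <<'E'
from go import *
s=sense(); T=T_tool(s); r=T[:2,3]-H; print("rho,delta",r@T[:2,0],r@T[:2,1], "f",s["wrist_force"]@T[:3,:3], "yaw-th",np.arctan2(T[1,0],T[0,0]))
E
```

```text
t: 8.0
eef_pos: [0.5151, 0.1712, 0.1281]
eef_rot: [-3.141, -0.001, -3.007]
wrist_force: [-0.5, -1.6, 0.7]
gripper_width: 0.0001
finger_force: 0.7
t: 8.5
eef_pos: [0.5129, 0.1808, 0.1282]
eef_rot: [3.141, -0.0, -3.089]
wrist_force: [1.2, -1.3, -0.6]
gripper_width: 0.0002
finger_force: 0.6
rho,delta 0.11357882635910418 -0.014135332331628461 f [-1.16200181 -1.36418646  0.61919335] yaw-th -3.089161005244222
```

```bash
python3 -m creep '[{"dx":0.02,"dy":0.23,"dz":0,"wx":0,"wy":0,"wz":0.02,"claw":0},{"dx":0.02,"dy":0.23,"dz":0,"wx":0,"wy":0,"wz":0.02,"claw":0},{"dx":0.02,"dy":0.23,"dz":0,"wx":0,"wy":0,"wz":0.02,"claw":0},{"dx":0,"dy":0,"dz":0,"wx":0,"wy":0,"wz":0,"claw":0}]'
python3 -m creep '[{"dx":0.01,"dy":0.115,"dz":0,"wx":0,"wy":0,"wz":0.01,"claw":0},{"dx":0.01,"dy":0.115,"dz":0,"wx":0,"wy":0,"wz":0.01,"claw":0},{"dx":0.01,"dy":0.115,"dz":0,"wx":0,"wy":0,"wz":0.01,"claw":0},{"dx":0,"dy":0,"dz":0,"wx":0,"wy":0,"wz":0,"claw":0}]'
python3 -m creep '[{"dx":0.01,"dy":0.115,"dz":0,"wx":0,"wy":0,"wz":0.01,"claw":0},{"dx":0.01,"dy":0.115,"dz":0,"wx":0,"wy":0,"wz":0.01,"claw":0},{"dx":0,"dy":0,"dz":0,"wx":0,"wy":0,"wz":0,"claw":0}]'
python3 -m creep '[{"dx":0,"dy":0,"dz":0,"wx":0,"wy":0,"wz":0,"claw":0}]'
```

```text
t: 8.9
eef_pos: [0.5119, 0.1876, 0.1282]
eef_rot: [3.142, -0.0, 3.134]
wrist_force: [-0.3, -1.8, -1.5]
gripper_width: -0.0003
finger_force: 0.7
t: 9.3
eef_pos: [0.5116, 0.1908, 0.1282]
eef_rot: [-3.142, -0.0, 3.104]
wrist_force: [-1.6, -2.0, -0.7]
gripper_width: -0.0002
finger_force: 0.9
t: 9.6
eef_pos: [0.5116, 0.1931, 0.1282]
eef_rot: [-3.142, -0.0, 3.084]
wrist_force: [-1.8, -2.1, -0.4]
gripper_width: 0.0002
finger_force: 1.0
t: 9.7
eef_pos: [0.5118, 0.1932, 0.1283]
eef_rot: [3.141, 0.0, 3.085]
wrist_force: [-1.4, -1.4, -1.3]
gripper_width: 0.0
finger_force: 1.0
```

```bash
for i in 1; do :; done
python3 -m creep '[{"dx":0.01,"dy":0.115,"dz":0,"wx":0,"wy":0,"wz":0.01,"claw":0},{"dx":0.01,"dy":0.115,"dz":0,"wx":0,"wy":0,"wz":0.01,"claw":0},{"dx":0,"dy":0,"dz":0,"wx":0,"wy":0,"wz":0,"claw":0}]'
python3 -m creep '[{"dx":0.01,"dy":0.115,"dz":0,"wx":0,"wy":0,"wz":0.01,"claw":0},{"dx":0,"dy":0,"dz":0,"wx":0,"wy":0,"wz":0,"claw":0}]'
python3 -m creep '[{"dx":0.0,"dy":0.06,"dz":0,"wx":0,"wy":0,"wz":0.005,"claw":0},{"dx":0,"dy":0,"dz":0,"wx":0,"wy":0,"wz":0,"claw":0}]'
```

```text
t: 10.0
eef_pos: [0.5117, 0.1955, 0.1283]
eef_rot: [3.142, -0.0, 3.064]
wrist_force: [-2.0, -2.3, -0.6]
gripper_width: 0.0004
finger_force: 1.0
t: 10.2
eef_pos: [0.5117, 0.1967, 0.1283]
eef_rot: [3.142, 0.0, 3.054]
wrist_force: [-2.5, -3.1, -0.3]
gripper_width: 0.0001
finger_force: 1.0
t: 10.4
eef_pos: [0.5118, 0.1972, 0.1283]
eef_rot: [3.142, 0.0, 3.049]
wrist_force: [-2.4, -1.6, -0.3]
gripper_width: -0.0003
finger_force: 1.1
```

```bash
python3 -m creep '[{"dx":0.0,"dy":0.06,"dz":0,"wx":0,"wy":0,"wz":0.005,"claw":0},{"dx":0.0,"dy":0.06,"dz":0,"wx":0,"wy":0,"wz":0.005,"claw":0},{"dx":0,"dy":0,"dz":0,"wx":0,"wy":0,"wz":0,"claw":0}]'
python3 -m creep '[{"dx":0.0,"dy":0.06,"dz":0,"wx":0,"wy":0,"wz":0.005,"claw":0},{"dx":0,"dy":0,"dz":0,"wx":0,"wy":0,"wz":0,"claw":0}]'
python3 -m creep '[{"dx":0.0,"dy":0.06,"dz":0,"wx":0,"wy":0,"wz":0.005,"claw":0},{"dx":0,"dy":0,"dz":0,"wx":0,"wy":0,"wz":0,"claw":0}]'
```

```text
t: 10.7
eef_pos: [0.5119, 0.1984, 0.1283]
eef_rot: [3.142, 0.0, 3.039]
wrist_force: [-1.9, -2.1, -0.2]
gripper_width: -0.0002
finger_force: 1.1
t: 10.9
eef_pos: [0.512, 0.199, 0.1283]
eef_rot: [3.142, 0.0, 3.034]
wrist_force: [-2.4, -1.7, -0.7]
gripper_width: 0.0
finger_force: 1.1
t: 11.1
eef_pos: [0.5119, 0.1993, 0.1283]
eef_rot: [-3.141, -0.0, 3.029]
wrist_force: [-2.7, -3.2, 0.7]
gripper_width: -0.0001
finger_force: 1.7
```

```bash
python3 -m creep '[{"dx":0.0,"dy":0.05,"dz":0,"wx":0,"wy":0,"wz":0,"claw":0},{"dx":0,"dy":0,"dz":0,"wx":0,"wy":0,"wz":0,"claw":0},{"dx":0,"dy":0,"dz":0,"wx":0,"wy":0,"wz":0,"claw":0}]'
python3 - <<'E'
from h import *
for i in range(3): grab_frame("top"); s=sense(); print(s["wrist_force"].round(1),s["finger_force"].round(2),s["eef_pos"].round(4))
E
```

```text
t: 11.4
eef_pos: [0.5119, 0.1993, 0.1283]
eef_rot: [-3.14, -0.0, 3.029]
wrist_force: [-2.5, -4.6, 1.1]
gripper_width: -0.0004
finger_force: 2.4Traceback (most recent call last):
  File "<stdin>", line 2, in <module>
AttributeError: 'float' object has no attribute 'round'
```

The TCP has stopped advancing and the force has risen to 4.6 N, so the peg is at its stop (about 1.54 rad). I'll back off, rise and look.

```bash
python3 -m creep '[{"dx":0.0,"dy":-0.7,"dz":0,"wx":0,"wy":0,"wz":0,"claw":0},{"dx":0,"dy":-1.5,"dz":0,"wx":0,"wy":0,"wz":0,"claw":0},{"dx":0,"dy":-1.5,"dz":-2,"wx":0,"wy":0,"wz":0,"claw":0},{"dx":0.5,"dy":0,"dz":-4,"wx":0,"wy":0,"wz":0,"claw":2},{"dx":0,"dy":0,"dz":-4,"wx":0,"wy":0,"wz":0,"claw":4},{"dx":0,"dy":0,"dz":-4,"wx":0,"wy":0,"wz":0,"claw":7},{"dx":0,"dy":0,"dz":-4,"wx":0,"wy":0,"wz":0,"claw":7},{"dx":0,"dy":0,"dz":0,"wx":0,"wy":0,"wz":0,"claw":7},{"dx":0,"dy":0,"dz":0,"wx":0,"wy":0,"wz":0,"claw":7}]'
python3 look.py e
cat > bar.py <<'E'
from go import *
import sys
z=np.load("w_"+sys.argv[1]+".npz"); x=z["X"].reshape(-1,3)
m=(x[:,2]>.150)&(x[:,2]<.156)&(np.linalg.norm(x[:,:2]-H,axis=1)>.05)&(np.linalg.norm(x[:,:2]-H,axis=1)<.128)&((x[:,:2]-O)@Rr[:,0]<-.05)
b=x[m][:,:2]; 
if m.sum()>8:
    l=cv2.fitLine(b.astype(np.float32),cv2.DIST_HUBER,0,.001,.001).ravel(); v=l[:2]*np.sign((b.mean(0)-H)@l[:2])
    a=np.arctan2(v[1],v[0]); fold=np.arctan2(*(Rr@[0,-1])[::-1]); w=b.mean(0)-H
    print("bar pts",m.sum(),b.mean(0).round(4),"dir",v.round(4),"ang",a.round(4),"theta",round((fold-a)%(2*np.pi),4),"hinge offset off line",round(float(v[0]*w[1]-v[1]*w[0]),4),"z",x[m][:,2].mean())
E
python3 bar.py e
```

```text
t: 12.35
eef_pos: [0.5035, 0.1637, 0.3093]
eef_rot: [3.139, 0.003, 3.029]
wrist_force: [-0.7, 0.3, -1.3]
gripper_width: 0.0698
finger_force: 0.0
tcp [0.5035 0.1637 0.3093] [3.1387e+00 2.5000e-03 3.0291e+00] q [ 0.61  0.2   0.23 -0.   -1.6  -2.29]
ball 271 [0.4881 0.2208 0.1481] pix centroid [292.6 155.7]
boardtop 1287 [0.6673 0.1697 0.1741] [array([0.6677, 0.1682]), array([0.0999, 0.023 ]), np.float64(79.9077)]
foot 7739 [0.6071 0.1714 0.0219] [array([0.6287, 0.1753]), array([0.1699, 0.1749]), np.float64(79.4363)]
stand 3222 [0.4618 0.3848 0.0399] [array([0.4664, 0.3935]), array([0.0703, 0.1114]), np.float64(8.8178)]
gaugetop 471 [0.4661 0.3924 0.1447] [array([0.4663, 0.3935]), array([0.0084, 0.0497]), np.float64(8.6097)]
bar pts 552 [0.5362 0.2139] dir [-0.9892  0.1463] ang 2.9948 theta 1.5351 hinge offset off line 0.0001 z 0.15228591435230973
```

View pics/w_e.png

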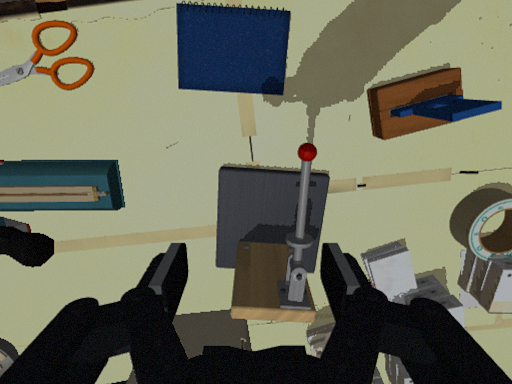

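The picture shows the peg open, with its ball at (307,152), the collar at (300,240) and the hinge at (298,280). The foot has not moved, and the gauge is in its stand at about (430,105). The bar fit gives theta of about 1.535 rad. Now I'll fetch the gauge.

```bash
python3 - <<'E'
from go import *
need([.4663,.3935,.2],.152-np.pi)
E
```

```text
wz -0.264 then cm [ 0.13 23.28 10.79] now [0.5029 0.1636 0.3079] yaw 3.0291
```

```bash
python3 -m creep '[{"dx":0,"dy":0,"dz":0,"wx":0,"wy":0,"wz":-0.132,"claw":8.54},{"dx":0,"dy":0,"dz":0,"wx":0,"wy":0,"wz":-0.132,"claw":8.54},{"dx":0.02,"dy":3.88,"dz":0,"wx":0,"wy":0,"wz":0,"claw":8.54},{"dx":0.02,"dy":3.88,"dz":0,"wx":0,"wy":0,"wz":0,"claw":8.54},{"dx":0.02,"dy":3.88,"dz":0,"wx":0,"wy":0,"wz":0,"claw":8.54},{"dx":0.02,"dy":3.88,"dz":0,"wx":0,"wy":0,"wz":0,"claw":8.54},{"dx":0.02,"dy":3.88,"dz":0,"wx":0,"wy":0,"wz":0,"claw":8.54},{"dx":0.02,"dy":3.88,"dz":0,"wx":0,"wy":0,"wz":0,"claw":8.54},{"dx":0,"dy":0,"dz":0,"wx":0,"wy":0,"wz":0,"claw":8.54},{"dx":0,"dy":0,"dz":0,"wx":0,"wy":0,"wz":0,"claw":8.54},{"dx":0,"dy":0,"dz":0,"wx":0,"wy":0,"wz":0,"claw":8.54}]'
python3 look.py f
python3 - <<'E'
from go import *
z=np.load("w_f.npz"); x=z["X"].reshape(-1,3)
m=(x[:,2]>.141)&(x[:,2]<.148)&(abs(x[:,0]-.466)<.03)&(abs(x[:,1]-.3935)<.05)
c,sz,a=cv2.minAreaRect(x[m][:,:2].astype(np.float32)); print(c,sz,a,np.unique((x[m][:,2]*1000).round(),return_counts=True))
need([*c,.109],.152-np.pi)
E
```

```text
t: 13.5
eef_pos: [0.4667, 0.3929, 0.3077]
eef_rot: [-3.141, -0.001, -2.99]
wrist_force: [-0.0, 0.2, 0.1]
gripper_width: 0.0854
finger_force: 0.0
tcp [0.4667 0.3929 0.3077] [-3.1406e+00 -7.0000e-04 -2.9902e+00] q [ 0.96  0.38  0.47  0.   -1.67 -2.38]
ball 252 [0.4882 0.2214 0.1481] pix centroid [ 87.8 169. ]
boardtop 528 [0.6629 0.1489 0.1739] [array([0.6534, 0.1667]), array([0.0402, 0.0837]), np.float64(14.7633)]
foot 7368 [0.6051 0.181  0.022 ] [array([0.6282, 0.1759]), array([0.1697, 0.1737]), np.float64(79.4464)]
stand 2548 [0.4578 0.3922 0.04  ] [array([0.4665, 0.3936]), array([0.0692, 0.1101]), np.float64(8.7838)]
gaugetop 401 [0.4662 0.3936 0.1447] [array([0.4666, 0.3937]), array([0.0087, 0.0474]), np.float64(9.0972)]
(0.4665861427783966, 0.3937370777130127) (0.00865364819765091, 0.04742445424199104) 9.097209930419922 (array([141., 142., 143., 144., 145., 146., 147.]), array([ 11,  21,   5,  51, 186, 109,   6]))
wz -0.001 then cm [1.000e-02 1.000e-01 1.991e+01] now [0.4668 0.3927 0.3081] yaw -2.9907
```

```bash
python3 -m creep '[{"dx":0,"dy":0.1,"dz":4,"wx":0,"wy":0,"wz":0,"claw":8.54},{"dx":0,"dy":0,"dz":4,"wx":0,"wy":0,"wz":0,"claw":8.54},{"dx":0,"dy":0,"dz":4,"wx":0,"wy":0,"wz":0,"claw":8.54},{"dx":0,"dy":0,"dz":3,"wx":0,"wy":0,"wz":0,"claw":8.54},{"dx":0,"dy":0,"dz":2.5,"wx":0,"wy":0,"wz":0,"claw":8.54},{"dx":0,"dy":0,"dz":2.4,"wx":0,"wy":0,"wz":0,"claw":8.54},{"dx":0,"dy":0,"dz":0,"wx":0,"wy":0,"wz":0,"claw":8.54},{"dx":0,"dy":0,"dz":0,"wx":0,"wy":0,"wz":0,"claw":6},{"dx":0,"dy":0,"dz":0,"wx":0,"wy":0,"wz":0,"claw":5.2},{"dx":0,"dy":0,"dz":0,"wx":0,"wy":0,"wz":0,"claw":4},{"dx":0,"dy":0,"dz":0,"wx":0,"wy":0,"wz":0,"claw":3},{"dx":0,"dy":0,"dz":0,"wx":0,"wy":0,"wz":0,"claw":0},{"dx":0,"dy":0,"dz":0,"wx":0,"wy":0,"wz":0,"claw":0},{"dx":0,"dy":0,"dz":0,"wx":0,"wy":0,"wz":0,"claw":0}]'
```

```text
t: 14.95
eef_pos: [0.4674, 0.3951, 0.1114]
eef_rot: [3.14, 0.003, -2.989]
wrist_force: [-0.6, -2.2, 5.9]
gripper_width: 0.0468
finger_force: 61.1
```

```bash
python3 -m creep '[{"dx":0,"dy":0,"dz":-1,"wx":0,"wy":0,"wz":0,"claw":0},{"dx":0,"dy":0,"dz":-2,"wx":0,"wy":0,"wz":0,"claw":0},{"dx":0,"dy":0,"dz":-3,"wx":0,"wy":0,"wz":0,"claw":0},{"dx":0,"dy":0,"dz":-3,"wx":0,"wy":0,"wz":0,"claw":0},{"dx":0,"dy":0,"dz":-3,"wx":0,"wy":0,"wz":0,"claw":0},{"dx":0,"dy":0,"dz":0,"wx":0,"wy":0,"wz":0.1,"claw":0},{"dx":0,"dy":0,"dz":0,"wx":0,"wy":0,"wz":0.1,"claw":0},{"dx":0,"dy":0,"dz":0,"wx":0,"wy":0,"wz":0.1,"claw":0},{"dx":0,"dy":0,"dz":0,"wx":0,"wy":0,"wz":0,"claw":0}]'
python3 look.py g
python3 - <<'E'
from go import *
s=sense(); z=np.load("w_g.npz"); X=z["X"]; im=z["im"]; hsv=cv2.cvtColor(im,cv2.COLOR_RGB2HSV)
T=T_tool(s); P=(X-T[:3,3])@T[:3,:3]
m=(z["d"]>0)&(hsv[...,0]>100)&(hsv[...,0]<130)&(hsv[...,1]>90)&(abs(P[...,1])<.06)&(abs(P[...,0])<.05)&(P[...,2]<.12)&(P[...,2]>-.1)
p=P[m]; print(m.sum(),np.percentile(p,[1,50,99],axis=0).round(4))
f=p[(p[:,0]>.001)]; 
for lo in np.arange(-.045,.1,.015):
    q=p[(p[:,2]>lo)&(p[:,2]<lo+.015)]
    if len(q)>5: print(lo.round(3),len(q),np.percentile(q[:,0],[5,50,95]).round(4),np.percentile(q[:,1],[1,99]).round(4))
need([.4486,.2270,.1744],2.9948)
E
```

```text
t: 15.85
eef_pos: [0.466, 0.3948, 0.2294]
eef_rot: [3.142, -0.001, 2.993]
wrist_force: [0.6, -0.6, -2.1]
gripper_width: 0.0469
finger_force: 62.4
tcp [0.466  0.3948 0.2294] [ 3.1415e+00 -8.0000e-04  2.9926e+00] q [ 0.96  0.38  0.28 -0.   -1.47 -2.68]
ball 414 [0.4882 0.2214 0.1481] pix centroid [ 57.5 251.8]
foot 5770 [0.5849 0.1851 0.0219] [array([0.6169, 0.1781]), array([0.1698, 0.151 ]), np.float64(79.6581)]
stand 4554 [0.4616 0.3973 0.0399] [array([0.4667, 0.3938]), array([0.0706, 0.11  ]), np.float64(8.7253)]
gaugetop 276 [0.461  0.3945 0.1449] [array([0.463 , 0.3938]), array([0.0788, 0.0055]), np.float64(81.4197)]
14540 [[-0.006  -0.0564 -0.0885]
 [ 0.005  -0.0002 -0.0288]
 [ 0.0196  0.0567  0.0702]]
-0.045 2223 [-0.0021  0.0029  0.0067] [-0.0274  0.0326]
-0.03 1984 [0.0043 0.0049 0.0085] [-0.0339  0.0356]
-0.015 1425 [0.0044 0.0049 0.0056] [-0.0235  0.0235]
0.0 984 [0.0044 0.0049 0.0054] [-0.0236  0.0228]
0.015 342 [0.0044 0.005  0.0054] [-0.0239  0.023 ]
0.03 866 [-0.001   0.0046  0.0054] [-0.0317  0.0224]
0.045 1190 [-0.0001  0.0049  0.0054] [-0.0392  0.0375]
0.06 655 [0.0046 0.0051 0.0054] [-0.0387  0.0371]
0.075 6 [0.004  0.0046 0.0048] [0.013  0.0352]
wz 0.001 then cm [ -0.72 -16.85   5.49] now [0.4661 0.3948 0.2293] yaw 2.9957
```

View pics/w_g.png

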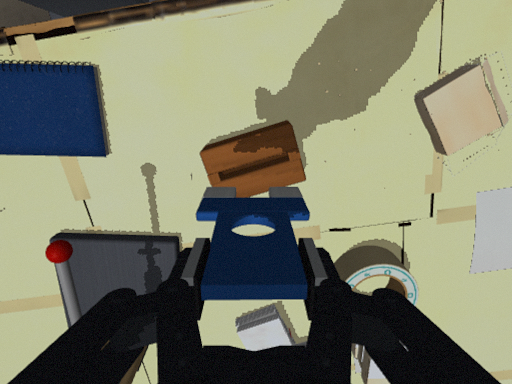

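The picture shows the gauge held squarely, its hole at (253,229) and its top edge at row 298. The stand at (255,160) is empty and the ball is at (59,252). I'll check the hole's offset below the TCP.

```bash
python3 - <<'E'
from go import *
s=sense(); p=camera_params("wrist"); C=np.array(p["tool_from_camera"]); im=np.load("w_g.npz")["im"]
hsv=cv2.cvtColor(im,cv2.COLOR_RGB2HSV); blue=((hsv[...,0]>100)&(hsv[...,0]<130)&(hsv[...,1]>90)).astype(np.uint8)
k=np.zeros_like(blue); k[212:250,215:295]=1-blue[212:250,215:295]
nl,lab,st,ce=cv2.connectedComponentsWithStats(k); i=lab[229,253]; print(st[i],ce[i])
cnt,_=cv2.findContours((lab==i).astype(np.uint8),cv2.RETR_EXTERNAL,cv2.CHAIN_APPROX_NONE); c=cnt[0][:,0].astype(float)
def topl(c,X):
    r=np.c_[(c[:,0]-p["cx"])/p["fx"],-(c[:,1]-p["cy"])/p["fy"],-np.ones(len(c))]@C[:3,:3].T; o=C[:3,3]
    return o+r*((X-o[0])/r[:,0])[:,None]
for X in(.0049,-.0031):
    q=topl(c,X); print(X,"y",q[:,1].min().round(4),q[:,1].max().round(4),"z",q[:,2].min().round(4),q[:,2].max().round(4))
E
```

```text
[231 224  45  13 415] [252.96626506 229.83373494]
0.0049 y -0.0138 0.0129 z 0.0106 0.0265
-0.0031 y -0.0151 0.0141 z 0.0256 0.043
```

```bash
python3 -m creep '[{"dx":-0.2,"dy":-3.37,"dz":0,"wx":0,"wy":0,"wz":0,"claw":0},{"dx":-0.2,"dy":-3.37,"dz":0,"wx":0,"wy":0,"wz":0,"claw":0},{"dx":-0.2,"dy":-3.37,"dz":0,"wx":0,"wy":0,"wz":0,"claw":0},{"dx":-0.2,"dy":-3.37,"dz":0,"wx":0,"wy":0,"wz":0,"claw":0},{"dx":0,"dy":-3.37,"dz":0,"wx":0,"wy":0,"wz":0,"claw":0},{"dx":0,"dy":0,"dz":2.5,"wx":0,"wy":0,"wz":0,"claw":0},{"dx":0,"dy":0,"dz":3,"wx":0,"wy":0,"wz":0,"claw":0},{"dx":0,"dy":0,"dz":0,"wx":0,"wy":0,"wz":0,"claw":0},{"dx":0,"dy":0,"dz":0,"wx":0,"wy":0,"wz":0,"claw":0}]'
python3 look.py h
python3 bar.py h
python3 - <<'E'
from go import *
need([.4486-.0009*-.9892,.2270-.0009*.1463,.1746],2.9948)
s=sense();print(s["wrist_force"])
E
```

```text
t: 16.8
eef_pos: [0.4496, 0.2268, 0.175]
eef_rot: [-3.141, 0.0, 2.995]
wrist_force: [-0.1, -0.7, -1.7]
gripper_width: 0.0464
finger_force: 62.8
tcp [0.4496 0.2268 0.175 ] [-3.1408e+00  3.0000e-04  2.9952e+00] q [ 0.78  0.19 -0.12  0.   -1.26 -2.5 ]
foot 3999 [0.6315 0.1908 0.022 ] [array([0.6203, 0.1715]), array([0.202 , 0.1042]), np.float64(58.2492)]
stand 7174 [0.4638 0.3932 0.0398] [array([0.466 , 0.3935]), array([0.0701, 0.1106]), np.float64(8.5879)]
bar pts 633 [0.5204 0.2167] dir [-0.9896  0.1442] ang 2.9969 theta 1.5329 hinge offset off line -0.0006 z 0.15216675501362448
wz 0.0 then cm [ 0.06 -0.06  0.12] now [0.4502 0.2273 0.1758] yaw 2.995
[ 6.31557935e-02 -2.00040997e-04 -1.15141773e+00]
```

View pics/w_h.png

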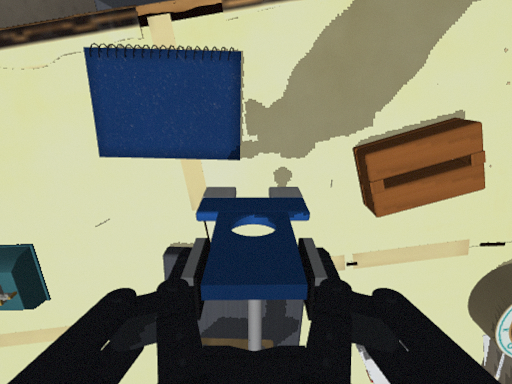

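The bar at (255,320) lies straight behind the hole's centre column at 253, so the alignment is good. I'll thread it on slowly.

```bash
python3 -m creep '[{"dx":-1,"dy":0,"dz":0.05,"wx":0,"wy":0,"wz":0,"claw":0},{"dx":-0.7,"dy":0,"dz":0,"wx":0,"wy":0,"wz":0,"claw":0},{"dx":-0.5,"dy":0,"dz":0,"wx":0,"wy":0,"wz":0,"claw":0},{"dx":-0.5,"dy":0,"dz":0,"wx":0,"wy":0,"wz":0,"claw":0},{"dx":-0.3,"dy":0,"dz":0,"wx":0,"wy":0,"wz":0,"claw":0},{"dx":0,"dy":0,"dz":0,"wx":0,"wy":0,"wz":0,"claw":0}]'
python3 -m creep '[{"dx":-0.5,"dy":0,"dz":0,"wx":0,"wy":0,"wz":0,"claw":0},{"dx":-0.5,"dy":0,"dz":0,"wx":0,"wy":0,"wz":0,"claw":0},{"dx":-0.5,"dy":0,"dz":0,"wx":0,"wy":0,"wz":0,"claw":0},{"dx":-0.5,"dy":0,"dz":0,"wx":0,"wy":0,"wz":0,"claw":0},{"dx":-0.5,"dy":0,"dz":0,"wx":0,"wy":0,"wz":0,"claw":0},{"dx":-0.5,"dy":0,"dz":0,"wx":0,"wy":0,"wz":0,"claw":0},{"dx":0,"dy":0,"dz":0,"wx":0,"wy":0,"wz":0,"claw":0}]'
python3 look.py i; python3 bar.py i
```

```text
t: 17.45
eef_pos: [0.4795, 0.2224, 0.1737]
eef_rot: [-3.141, -0.0, 2.993]
wrist_force: [0.9, -1.3, -2.8]
gripper_width: 0.047
finger_force: 62.9
t: 18.15
eef_pos: [0.5094, 0.2179, 0.1736]
eef_rot: [-3.141, -0.0, 2.993]
wrist_force: [0.8, 0.0, -3.2]
gripper_width: 0.0465
finger_force: 62.9
tcp [0.5094 0.2179 0.1736] [-3.1414 -0.      2.9929] q [ 0.69  0.29  0.    0.   -1.29 -2.41]
ball 789 [0.4881 0.2214 0.1481] pix centroid [254.5 199.8]
foot 3960 [0.6006 0.1683 0.022 ] [array([0.6287, 0.1755]), array([0.171 , 0.1738]), np.float64(78.9999)]
stand 8834 [0.4643 0.3932 0.0399] [array([0.4666, 0.394 ]), array([0.0708, 0.1115]), np.float64(8.6443)]
bar pts 671 [0.5313 0.2151] dir [-0.9905  0.1377] ang 3.0034 theta 1.5264 hinge offset off line -0.0012 z 0.15247821453578622
```

View pics/w_i.png

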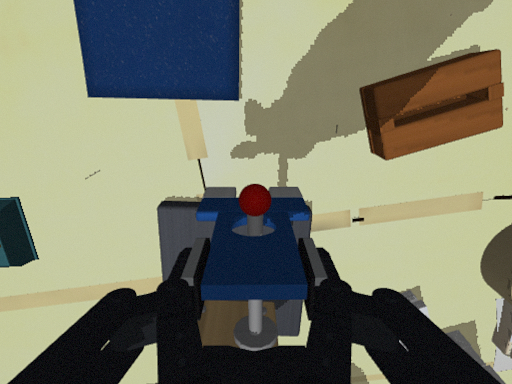

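The gauge is threaded: the ball at (255,200) is in front of the plate, the bar passes through the hole, the collar is at (256,330), and the peg has not moved. I'll continue toward the collar and lower to just short of hanging.

```bash
python3 -m creep '[{"dx":-1,"dy":0,"dz":0,"wx":0,"wy":0,"wz":0,"claw":0},{"dx":-1.1,"dy":0,"dz":0,"wx":0,"wy":0,"wz":0,"claw":0},{"dx":-1.1,"dy":0,"dz":0,"wx":0,"wy":0,"wz":0,"claw":0},{"dx":-1.1,"dy":0,"dz":0,"wx":0,"wy":0,"wz":0,"claw":0},{"dx":-1,"dy":0,"dz":0,"wx":0,"wy":0,"wz":0,"claw":0},{"dx":-0.7,"dy":0,"dz":0,"wx":0,"wy":0,"wz":0,"claw":0},{"dx":-0.4,"dy":0,"dz":0,"wx":0,"wy":0,"wz":0,"claw":0},{"dx":0,"dy":0,"dz":0,"wx":0,"wy":0,"wz":0,"claw":0},{"dx":0,"dy":0,"dz":0.4,"wx":0,"wy":0,"wz":0,"claw":0},{"dx":0,"dy":0,"dz":0.3,"wx":0,"wy":0,"wz":0,"claw":0},{"dx":0,"dy":0,"dz":0,"wx":0,"wy":0,"wz":0,"claw":0}]'
python3 -m creep '[{"dx":0,"dy":0,"dz":0.1,"wx":0,"wy":0,"wz":0,"claw":0},{"dx":0,"dy":0,"dz":0,"wx":0,"wy":0,"wz":0,"claw":0}]'
python3 -m creep '[{"dx":0,"dy":0,"dz":0.05,"wx":0,"wy":0,"wz":0,"claw":0},{"dx":0,"dy":0,"dz":0,"wx":0,"wy":0,"wz":0,"claw":0}]'
```

```text
t: 19.3
eef_pos: [0.5714, 0.2085, 0.1661]
eef_rot: [-3.141, -0.001, 2.994]
wrist_force: [-0.1, -0.2, -2.4]
gripper_width: 0.0469
finger_force: 62.9
t: 19.5
eef_pos: [0.572, 0.2086, 0.1658]
eef_rot: [3.142, 0.0, 2.994]
wrist_force: [-0.2, 0.6, -2.5]
gripper_width: 0.0467
finger_force: 62.9
t: 19.7
eef_pos: [0.5721, 0.2086, 0.1653]
eef_rot: [3.142, 0.0, 2.993]
wrist_force: [-1.6, -0.2, -3.0]
gripper_width: 0.0468
finger_force: 62.9
```

```bash
python3 -m creep '[{"dx":-0.3,"dy":0,"dz":0.03,"wx":0,"wy":0,"wz":0,"claw":0},{"dx":-0.3,"dy":0,"dz":0,"wx":0,"wy":0,"wz":0,"claw":0},{"dx":-0.2,"dy":0,"dz":0,"wx":0,"wy":0,"wz":0,"claw":0},{"dx":0,"dy":0,"dz":0,"wx":0,"wy":0,"wz":0,"claw":0}]'
python3 -m creep '[{"dx":-0.05,"dy":0,"dz":0,"wx":0,"wy":0,"wz":0,"claw":0},{"dx":-0.05,"dy":0,"dz":0,"wx":0,"wy":0,"wz":0,"claw":0},{"dx":0,"dy":0,"dz":0,"wx":0,"wy":0,"wz":0,"claw":0}]'
python3 -m creep '[{"dx":-0.05,"dy":0,"dz":0,"wx":0,"wy":0,"wz":0,"claw":0},{"dx":0,"dy":0,"dz":0,"wx":0,"wy":0,"wz":0,"claw":0}]'
```

```text
t: 20.1
eef_pos: [0.5803, 0.2073, 0.1648]
eef_rot: [-3.142, -0.0, 2.993]
wrist_force: [-0.6, -0.4, -1.9]
gripper_width: 0.0473
finger_force: 62.9
t: 20.4
eef_pos: [0.581, 0.2072, 0.165]
eef_rot: [-3.142, 0.0, 2.993]
wrist_force: [0.1, -0.7, -2.3]
gripper_width: 0.0468
finger_force: 62.9
t: 20.6
eef_pos: [0.5815, 0.2072, 0.165]
eef_rot: [3.142, 0.0, 2.993]
wrist_force: [0.5, 0.2, -2.8]
gripper_width: 0.0471
finger_force: 62.9
```

```bash
python3 -m creep '[{"dx":-0.05,"dy":0,"dz":0,"wx":0,"wy":0,"wz":0,"claw":0},{"dx":0,"dy":0,"dz":0,"wx":0,"wy":0,"wz":0,"claw":0}]'
python3 -m creep '[{"dx":-0.05,"dy":0,"dz":0,"wx":0,"wy":0,"wz":0,"claw":0},{"dx":0,"dy":0,"dz":0,"wx":0,"wy":0,"wz":0,"claw":0}]'
python3 -m creep '[{"dx":-0.04,"dy":0,"dz":0,"wx":0,"wy":0,"wz":0,"claw":0},{"dx":0,"dy":0,"dz":0,"wx":0,"wy":0,"wz":0,"claw":0}]'
```

```text
t: 20.8
eef_pos: [0.582, 0.2071, 0.165]
eef_rot: [3.142, 0.0, 2.993]
wrist_force: [0.0, 0.5, -1.5]
gripper_width: 0.0469
finger_force: 62.9
t: 21.0
eef_pos: [0.5825, 0.207, 0.165]
eef_rot: [3.142, 0.0, 2.993]
wrist_force: [0.3, 0.2, -0.8]
gripper_width: 0.0471
finger_force: 62.9
t: 21.2
eef_pos: [0.5829, 0.207, 0.165]
eef_rot: [-3.142, 0.0, 2.993]
wrist_force: [-0.5, -0.5, -2.2]
gripper_width: 0.0468
finger_force: 62.9
```

```bash
python3 -m creep '[{"dx":-0.04,"dy":0,"dz":0,"wx":0,"wy":0,"wz":0,"claw":0},{"dx":0,"dy":0,"dz":0,"wx":0,"wy":0,"wz":0,"claw":0}]'
python3 -m creep '[{"dx":-0.04,"dy":0,"dz":0,"wx":0,"wy":0,"wz":0,"claw":0},{"dx":0,"dy":0,"dz":0,"wx":0,"wy":0,"wz":0,"claw":0}]'
python3 -m creep '[{"dx":-0.03,"dy":0,"dz":0,"wx":0,"wy":0,"wz":0,"claw":0},{"dx":0,"dy":0,"dz":0,"wx":0,"wy":0,"wz":0,"claw":0}]'
```

```text
t: 21.4
eef_pos: [0.5833, 0.2069, 0.165]
eef_rot: [-3.142, 0.0, 2.993]
wrist_force: [-0.9, 0.2, -2.9]
gripper_width: 0.0468
finger_force: 62.9
t: 21.6
eef_pos: [0.5837, 0.2069, 0.165]
eef_rot: [3.142, 0.0, 2.993]
wrist_force: [0.5, 0.1, -2.0]
gripper_width: 0.0467
finger_force: 62.9
t: 21.8
eef_pos: [0.5838, 0.2068, 0.165]
eef_rot: [-3.142, -0.0, 2.993]
wrist_force: [0.4, -0.9, -2.5]
gripper_width: 0.0468
finger_force: 62.9
```

```bash
python3 -m creep '[{"dx":-0.03,"dy":0,"dz":0,"wx":0,"wy":0,"wz":0,"claw":0},{"dx":0,"dy":0,"dz":0,"wx":0,"wy":0,"wz":0,"claw":0}]'
python3 -m creep '[{"dx":-0.03,"dy":0,"dz":0,"wx":0,"wy":0,"wz":0,"claw":0},{"dx":0,"dy":0,"dz":0,"wx":0,"wy":0,"wz":0,"claw":0}]'
python3 -m creep '[{"dx":-0.03,"dy":0,"dz":0,"wx":0,"wy":0,"wz":0,"claw":0},{"dx":0,"dy":0,"dz":0,"wx":0,"wy":0,"wz":0,"claw":0}]'
```

```text
t: 22.0
eef_pos: [0.5839, 0.2068, 0.165]
eef_rot: [-3.142, -0.001, 2.993]
wrist_force: [-1.8, 0.4, -0.9]
gripper_width: 0.0471
finger_force: 63.0
t: 22.2
eef_pos: [0.584, 0.2068, 0.1649]
eef_rot: [-3.141, -0.001, 2.994]
wrist_force: [-4.5, 1.1, 0.6]
gripper_width: 0.0468
finger_force: 63.1
t: 22.4
eef_pos: [0.584, 0.2068, 0.165]
eef_rot: [-3.141, -0.001, 2.994]
wrist_force: [-6.3, 0.9, 0.7]
gripper_width: 0.0467
finger_force: 63.2
```

```bash
python3 -m creep '[{"dx":0,"dy":0,"dz":0,"wx":0,"wy":0,"wz":0,"claw":0},{"dx":0,"dy":0,"dz":0,"wx":0,"wy":0,"wz":0,"claw":0},{"dx":0,"dy":0,"dz":0,"wx":0,"wy":0,"wz":0,"claw":0},{"dx":0,"dy":0,"dz":0,"wx":0,"wy":0,"wz":0,"claw":0},{"dx":0,"dy":0,"dz":0,"wx":0,"wy":0,"wz":0,"claw":0}]'
python3 -m creep '[{"dx":0.05,"dy":0,"dz":0.03,"wx":0,"wy":0,"wz":0,"claw":0},{"dx":0,"dy":0,"dz":0,"wx":0,"wy":0,"wz":0,"claw":0}]'
python3 -m creep '[{"dx":0,"dy":0,"dz":0,"wx":0,"wy":0,"wz":0,"claw":4.9},{"dx":0,"dy":0,"dz":0,"wx":0,"wy":0,"wz":0,"claw":5.2},{"dx":0,"dy":0,"dz":0,"wx":0,"wy":0,"wz":0,"claw":5.6},{"dx":0,"dy":0,"dz":0,"wx":0,"wy":0,"wz":0,"claw":6.2},{"dx":0,"dy":0,"dz":0,"wx":0,"wy":0,"wz":0,"claw":7},{"dx":0,"dy":0,"dz":0,"wx":0,"wy":0,"wz":0,"claw":8},{"dx":0,"dy":0,"dz":0,"wx":0,"wy":0,"wz":0,"claw":8}]'
python3 look.py j; python3 bar.py j
python3 - <<'E'
from go import *
s=sense(); T=T_tool(s); z=np.load("w_j.npz"); P=(z["X"]-T[:3,3])@T[:3,:3]; hsv=cv2.cvtColor(z["im"],cv2.COLOR_RGB2HSV)
m=(hsv[...,0]>100)&(hsv[...,0]<130)&(hsv[...,1]>90)&(abs(P[...,1])<.045)&(abs(P[...,0])<.03)&(P[...,2]>-.05)&(P[...,2]<.09)
p=P[m]; 
for lo in np.arange(-.04,.08,.02):
    q=p[(p[:,2]>lo)&(p[:,2]<lo+.02)]; print(lo.round(2),len(q),np.percentile(q[:,0],[5,50,95]).round(4),np.percentile(q[:,1],[1,99]).round(4))
E
```

```text
t: 22.9
eef_pos: [0.584, 0.2068, 0.1649]
eef_rot: [-3.141, -0.001, 2.994]
wrist_force: [-6.6, 1.4, 1.8]
gripper_width: 0.0471
finger_force: 63.2
t: 23.1
eef_pos: [0.584, 0.2068, 0.1648]
eef_rot: [3.142, -0.0, 2.993]
wrist_force: [-5.1, 0.8, 1.4]
gripper_width: 0.0466
finger_force: 63.2
t: 23.8
eef_pos: [0.5844, 0.2067, 0.1647]
eef_rot: [3.142, 0.0, 2.993]
wrist_force: [-0.2, 0.9, 0.2]
gripper_width: 0.0796
finger_force: 0.0
tcp [0.5844 0.2067 0.1647] [3.1416e+00 2.0000e-04 2.9934e+00] q [ 0.59  0.42  0.17  0.   -1.33 -2.31]
ball 1254 [0.4881 0.2214 0.1481] pix centroid [254.6  62.2]
foot 11733 [0.5879 0.1692 0.022 ] [array([0.6207, 0.177 ]), array([0.1702, 0.1578]), np.float64(79.4399)]
stand 5957 [0.4815 0.3785 0.0399] [array([0.4736, 0.3849]), array([0.0594, 0.0928]), np.float64(7.8117)]
bar pts 2508 [0.5368 0.2143] dir [-0.9886  0.1508] ang 2.9903 theta 1.5396 hinge offset off line 0.0001 z 0.1523664608671234
-0.04 3439 [-0.0016  0.0051  0.0063] [-0.0401  0.04  ]
-0.02 2014 [0.0049 0.0056 0.0062] [-0.0401  0.04  ]
0.0 1181 [0.005  0.0055 0.0061] [-0.0243  0.0229]
0.02 641 [-0.0003  0.0053  0.006 ] [-0.0236  0.0236]
0.04 1291 [-0.0004  0.0053  0.006 ] [-0.0379  0.0394]
0.06 610 [0.005  0.0055 0.0059] [-0.0373  0.0396]
```

View pics/w_j.png

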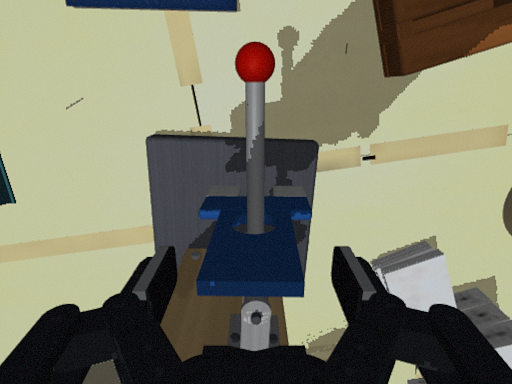

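The gauge hangs upright with its top edge at (250,285), against the collar, and the fingers are clear on both sides. I'll rise straight up, check and hand in.

```bash
python3 -m creep '[{"dx":0,"dy":0,"dz":-0.7,"wx":0,"wy":0,"wz":0,"claw":8},{"dx":0,"dy":0,"dz":-1.5,"wx":0,"wy":0,"wz":0,"claw":8},{"dx":0,"dy":0,"dz":-2.5,"wx":0,"wy":0,"wz":0,"claw":8},{"dx":0,"dy":0,"dz":-3,"wx":0,"wy":0,"wz":0,"claw":8},{"dx":0,"dy":0,"dz":-4,"wx":0,"wy":0,"wz":0,"claw":8},{"dx":0,"dy":0,"dz":-4,"wx":0,"wy":0,"wz":0,"claw":8},{"dx":0,"dy":0,"dz":0,"wx":0,"wy":0,"wz":0,"claw":8},{"dx":0,"dy":0,"dz":0,"wx":0,"wy":0,"wz":0,"claw":8},{"dx":0,"dy":0,"dz":0,"wx":0,"wy":0,"wz":0,"claw":8},{"dx":0,"dy":0,"dz":0,"wx":0,"wy":0,"wz":0,"claw":8},{"dx":0,"dy":0,"dz":0,"wx":0,"wy":0,"wz":0,"claw":8},{"dx":0,"dy":0,"dz":0,"wx":0,"wy":0,"wz":0,"claw":8}]'
python3 look.py k; python3 bar.py k
python3 - <<'E'
from go import *
z=np.load("w_k.npz"); x=z["X"]; hsv=cv2.cvtColor(z["im"],cv2.COLOR_RGB2HSV)
m=(hsv[...,0]>100)&(hsv[...,0]<130)&(hsv[...,1]>90)&(x[...,2]>.192)&(x[...,2]<.205)&(np.linalg.norm(x[...,:2]-H,axis=-1)<.08)
c,sz,a=cv2.minAreaRect(x[m][:,:2].astype(np.float32)); print(m.sum(),c,sz,a,x[m][:,2].mean(),"rho",np.linalg.norm(np.array(c)-H))
E
```

```text
t: 25.05
eef_pos: [0.5842, 0.2066, 0.3212]
eef_rot: [-3.141, -0.001, 2.993]
wrist_force: [0.1, 0.8, 0.1]
gripper_width: 0.0799
finger_force: 0.0
tcp [0.5842 0.2066 0.3212] [-3.1409e+00 -8.0000e-04  2.9934e+00] q [ 0.59  0.4   0.54  0.   -1.71 -2.31]
ball 289 [0.4879 0.2212 0.1483] pix centroid [254.5  74.6]
boardtop 1442 [0.6679 0.1701 0.1744] [array([0.6692, 0.1682]), array([0.059 , 0.0927]), np.float64(17.5823)]
foot 7165 [0.6081 0.172  0.0221] [array([0.6289, 0.1753]), array([0.17  , 0.1744]), np.float64(79.5355)]
stand 4571 [0.4656 0.3927 0.0401] [array([0.4665, 0.3934]), array([0.0701, 0.1108]), np.float64(8.5889)]
bar pts 677 [0.5366 0.2141] dir [-0.9884  0.1517] ang 2.9893 theta 1.5405 hinge offset off line 0.0004 z 0.15241718512740973
502 (0.5823335647583008, 0.2050560861825943) (0.047533851116895676, 0.008683803491294384) 81.8205795288086 0.19699667026643797 rho 0.04343430427403488
```

The checks agree: the foot is unmoved, theta is about 1.54 rad, the gauge is flush at 43.4 mm from the hinge (44 expected), and its top is at 0.197 m.

```bash
python3 -c "
from plant import *
print(job_done())"
```

```text
the job is handed in; nothing more can be done
None
```

The peg is open at its stop (about 1.54 rad), the gauge was pressed home at about 6 N for over half a second and hangs flush and released on the collar, the rack stayed in place, and the job is handed in (no verdict was returned).

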